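# Uncover the die block and hold it hole-up

### The job

On the silversmith's bench a small square aluminium die block lies on its side under a domed steel cover, its one blind hole hidden in one of the upright end faces. Lift the cover off by its knob and stand it upright on the bench, well clear of the block (about a hand's breadth or more), let go of it, then find the block's hole by look or feel, turn the block over until the hole faces straight up, and finish while still holding it so, at least a hand's breadth above the bench, steady and touching nothing but the gripper. Leave the bowl, hammer and brush where they are.

Things in the scene. Friction and masses are not known exactly. Their poses are not given: they have to be found in the camera images.
- block: Loose plain aluminium block, 46 x 46 x 56 mm, about 0.28 kg. Starts lying under the cover, its 56 mm length level, any yaw. Origin: centre of the 46 x 56 mm face it starts on; x along the length, out of the end with the hole; z up at the start; y across. Block centre at (0, 0, 23) mm. The long sides and other end are plain and solid; the holed end is lighter.
- block_hole (a point): Centre of the mouth of the blind round hole, 24 mm across and 32 mm deep, in the middle of one 46 x 46 mm end face of the block; at (28, 0, 23) mm in the block's frame, same axes as the block: x points straight out of the hole.
- cover: Loose dark steel dome, an upturned round bowl, 106 mm across the rim, 64 mm high, wall 3 mm, with a wooden knob on top, about 0.16 kg; starts standing over the block. Inside it is 60 mm high; lift it 60 mm or more to clear the block. Origin: centre of the rim's plane, on the bench; z up along its axis.
- cover_knob (a point): Top centre of the cover's wooden knob, 96 mm above the rim's plane. The knob is round, 26 mm across from 9 to 28 mm above the dome, 18 mm at its neck below that, and narrows over the top 4 mm.
- bowl: Dark open steel bowl, 130 mm across, 45 mm high, a bystander on the bench to the robot's right. Origin: centre of its underside.
- hammer: Hammer with a handle, 240 mm long, lying on the bench to the robot's left, a bystander. Origin: underside at the middle of its length; handle to its -x.
- brush: Small brush, 180 mm long, lying on the bench to the robot's right, nearer the robot, a bystander. Origin: underside at the middle of its length; handle to its -x.
Not all that is in view belongs to the job. Leave any blue, pink or red look-alike of the cover alone.

How it is judged:
On the way:
1. The cover stands upright on the bench, released and at rest, its centre at least 130 mm from the block, which still lies on the bench (height (world z) of cover below 0.006 m and angle between cover's own z axis and vertical below 0.12 rad and horizontal distance between cover and block above 0.13 m and contact force between the fingers and cover below 0.1 N and linear speed of cover below 0.02 m/s and height (world z) of block_hole below 0.035 m), for 0.2 s.
At the end, for the whole second after the job is handed in: Block held still by the fingers alone, hole up within 10 degrees, its origin 90 mm or more above the bench; cover upright on the bench, released and at rest; bowl, hammer and brush within 30 mm of their starts (angle between block_hole's own x axis and vertical below 0.17 rad and height (world z) of block above 0.09 m and contact force between the fingers and block above 1 N and contact force between block and cover below 0.05 N and contact force between block and bowl below 0.05 N and contact force between block and hammer below 0.05 N and contact force between block and brush below 0.05 N and linear speed of each of block, cover below 0.02 m/s and angular speed of block below 0.15 rad/s and height (world z) of cover below 0.006 m and angle between cover's own z axis and vertical below 0.12 rad and contact force between the fingers and cover below 0.1 N and distance of each of bowl, hammer, brush from where it was at the start of the episode below 0.03 m); the arm keeps its last pose, push and grip.
It fails at once if the bowl, hammer or brush is moved by more than 30 mm (distance of any of bowl, hammer, brush from where it was at the start of the episode above 0.03 m).
It also fails if it takes over 64 s, if anything falls off the work surface, if the arm or the gripper's body presses on something with over 40 N, if the wrist force passes 120 N, or if a joint passes its speed limit or range.

### The arm

A 7-joint arm with a two-finger parallel gripper is mounted at the origin on the work surface. World frame = base frame: x ahead of the robot, y to its left, z up, the work surface at z = 0. Lengths are in m, angles in rad, forces in N, time in s.
With the tool pointing down it reaches from about 0.35 to 0.9 m from the base axis. Payload 8.1 kg.
Tool frame: the origin (TCP) lies midway between the tips of the shut fingers; the grasp point (between the pads) lies 19 mm behind it (robot.pinch_z is the distance from the TCP to the grasp point, in m); y points along the fingers, z is the direction in which the jaws open and shut, and the axes are right-handed (so a half turn about y gives the same grasp; the last joint's range is limited). The gripper opens to 85 mm and grips with 20 to 120 N. Pads are 22 mm wide; open, the fingers measure 114 mm over their backs; the gripper's body (76 mm by 85 mm) begins 54 mm behind the grasp point. The pads swing forward as they close: fully open they stand 13 mm farther back than shut.
Start: joints at [-1.207, 0.434, 0.025, 1.573, -0.012, 1.134, -0.075], TCP at [0.281, 0.558, 0.231] pointing down, gripper open.
Joint ranges: [-2.62, 2.62], [-0.44, 2.09], [-1.27, 1.32], [0.08, 2.57], [-1.32, 4.46], [0.12, 2], [-2.74, 2.74]. Speed limits (rad/s): [2.22, 2.22, 3.01, 3.01, 3.14, 3.14, 3.14].

### API

Orientations are given as a unit quaternion [x, y, z, w].
In Python, from bench import robot, optics gives the robot as it stands.
- The arm moves only by the tool apply_moves, never from a script. Its argument "targets" is a list that holds one entry, the list of rows, each a list of 6 numbers: the shift along the world's x, y, z in m, then the turn, a rotation vector about the world's x, y, z in degrees. In form: [[[dx, dy, dz, rx, ry, rz], ...]]. A call has exactly 10 rows; each row shifts and turns the commanded pose from where the row before left it; what a row does not reach is not made up. A row lasts 1/12 s, in which the tool goes at most 41.7 mm and 7.16 degrees, less where a joint would pass 70% of its speed; a pose out of reach is approached as far as the arm can. A call with a gripper value outside its range is refused whole. "fingers" is the closure in counts, from 0 (fully open) to 255 (shut), set as the call begins (left out, the last holds). The fingers move at their own pace and stop on an object; "newtons" is the grip in N (left out, the last holds). Time passes only in rows, so rows that do not move let the fingers close, or fill a call up. It gives the time, the measured TCP pose, the force and the opening at its end, in the units of the state.
- robot.state(): the state, without advancing time (a new reading comes with each control period).
- optics.get_image(name): name is "scene" or "top" or "wrist"; returns a dict with "pixels" (480x640x3 uint8, blue, green, red), "K" (3x3 intrinsics, pixels), "extrinsics" (4x4, takes a point from camera to world coordinates). Camera axes: x right, y down, z forward; pixel columns grow to the right and rows downward; lengths in m; the calibration is good to about 2 mm. A picture is of the moment at which its call begins. There is no depth.
- robot.hand_in(): hands the job in, once; it reports no verdict.
The state is a dict: "t": time; "qpos": joint angles; "joint_vel": joint speeds; "effort": joint torques, N m; "tcp_pos": TCP position; "tool_rot": TCP orientation; "wrist_force": force on the tool from outside, world axes, zero at the start; "moment": the same for the moment, N m; "finger_gap": finger opening in m.
Only numpy, scipy, OpenCV 4.12 (cv2) and the standard library are available. Lean on these libraries where they do the work, as an engineer would, in place of code of your own. Each camera call takes 0.05 s, during which the arm holds its last target. There are 200 camera calls.

## Working session

There is one attempt and no reset: what is moved stays moved. The work goes in short steps, Python scripts to look and compute and a tool call to move; the robot and the scene stay as the last step left them, time stands still between calls to the robot, and variables do not carry over. Pictures are saved under pics/ and viewed, about 8 in all and at most 12, crops included, and the job is handed in when it is done.

Besides the shell and the picture viewer there is one more tool, called as a command line: name --argument value ..., lists and objects as JSON in quotes. apply_moves: Moves the arm, as the interface text tells. Its arguments: {"type":"object","properties":{"targets":{"type":"array"},"fingers":{"type":"number"},"newtons":{"type":"number"}},"required":["targets"]}

```bash
ls; mkdir -p pics; cat > h.py <<'E'
import numpy as np, cv2
from bench import robot, optics
def grab(n,f=None):
    d=optics.get_image(n)
    if f: cv2.imwrite('pics/'+f,d['pixels'])
    return d
def ray(d,u,v,z):
    K=np.array(d['K']);E=np.array(d['extrinsics'])
    r=E[:3,:3]@np.linalg.solve(K,[u,v,1.]);o=E[:3,3]
    return o+r*(z-o[2])/r[2]
def proj(d,p):
    E=np.array(d['extrinsics']);q=np.array(d['K'])@(E[:3,:3].T@(np.array(p)-E[:3,3]));return q[:2]/q[2]
E
python3 - <<'E'
from h import *
for n in('scene','top'):
    d=grab(n,n+'0.png');print(n,d['K'],d['extrinsics'])
s=robot.state();print(s)
E
```

```text
pics
scene [[512.91230132   0.         314.46876389]
 [  0.         512.91230132 242.83478605]
 [  0.           0.           1.        ]] [[ 0.52964788  0.72681574 -0.43727794  1.02920492]
 [ 0.84819108 -0.45790486  0.2662612  -0.30765639]
 [-0.00670886 -0.51191993 -0.85900697  1.04756528]
 [ 0.          0.          0.          1.        ]]
top [[441.24277881   0.         320.18113858]
 [  0.         441.24277881 234.71479051]
 [  0.           0.           1.        ]] [[ 0.01817536 -0.99597762  0.08773964  0.48136843]
 [-0.99953601 -0.02024509 -0.02275736  0.01013187]
 [ 0.02444211 -0.08728531 -0.99588346  1.00755157]
 [ 0.          0.          0.          1.        ]]
{'t': 0.1, 'qpos': array([-1.20660582,  0.43515041,  0.02498608,  1.57397553, -0.0115927 ,
        1.13401223, -0.07508684]), 'joint_vel': array([ 0.00089671, -0.00244944, -0.00141644, -0.00205628,  0.00165408,
       -0.00025884,  0.00017742]), 'effort': array([ 3.01824650e-03, -6.71750093e+01,  1.02828864e+00, -3.16904747e+01,
        1.58824510e-02,  7.28370840e-03,  1.85126623e-05]), 'tcp_pos': array([0.28112023, 0.5577145 , 0.23061823]), 'tool_rot': array([ 0.68842017, -0.16362916,  0.16349711, -0.68743862]), 'wrist_force': array([-0.14833743,  0.20897131,  0.22712192]), 'moment': array([ 0.03166973,  0.03962115, -0.04298349]), 'finger_gap': 0.0854250489156732}
```

View pics/scene0.png

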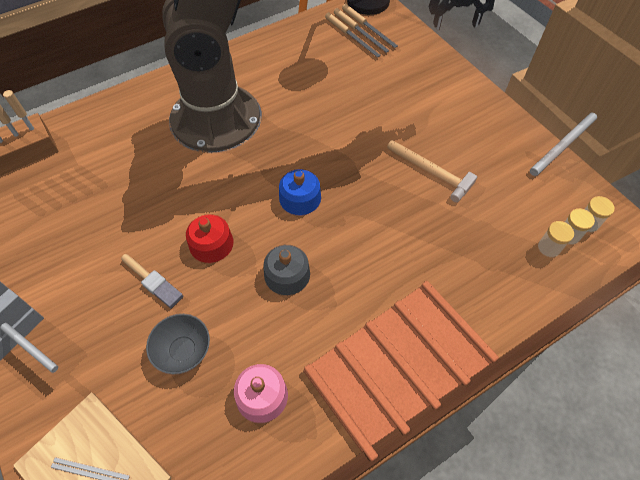

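View pics/top0.png

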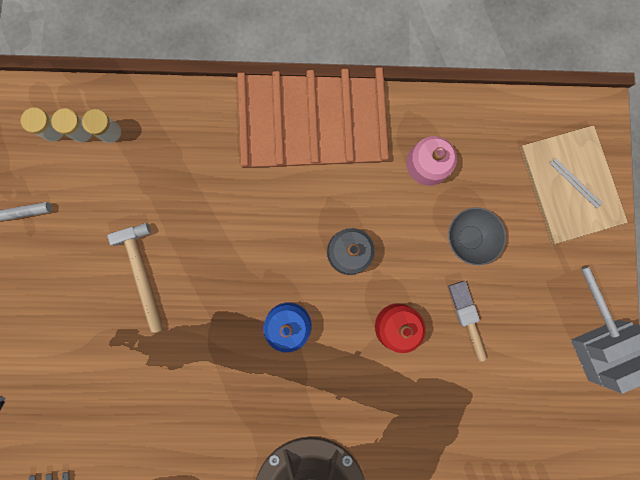

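The real (dark) cover is at top (350,251), its knob at about (354,249). There is free bench to its left at about (215,240), between it and the hammer.

```bash
python3 - <<'E'
from h import *
from scipy.spatial.transform import Rotation as R
def load(n):
    return dict(optics.get_image(n))
t=load('top');s=load('scene')
def line(d,u,v):
    a=ray(d,u,v,0.);o=np.array(d['extrinsics'])[:3,3];r=a-o;return o,r/np.linalg.norm(r)
def knob(d,u,v,w=14):
    im=d['pixels'][v-w:v+w,u-w:u+w].astype(int)
    m=(im[...,2]-im[...,0]>25); ys,xs=np.nonzero(m);return xs.mean()+u-w,ys.mean()+v-w,m.sum()
a=knob(t,354,249);b=knob(s,285,258);print(a,b)
o1,r1=line(t,*a[:2]);o2,r2=line(s,*b[:2])
P=np.stack([r1,-r2],1);k=np.linalg.lstsq(P,o2-o1,rcond=None)[0];print('knob',o1+k[0]*r1,o2+k[1]*r2)
for n,u,v,z in[('knob',a[0],a[1],.085),('dome',350,251,.03),('blue',287,328,.03),('red',400,328,.03),('hammer',120,236,0.01),('ham2',155,330,0.01),('place',220,240,0)]:print(n,ray(t,u,v,z).round(3))
st=robot.state();print(R.from_quat(st['tool_rot']).as_matrix().round(3))
E
```

```text
(np.float64(352.62666666666667), np.float64(249.49333333333334), np.int64(75)) (np.float64(284.18888888888887), np.float64(252.38333333333333), np.int64(180))
knob [ 0.53224802 -0.07838438  0.09711715] [ 0.53111671 -0.08033479  0.09724355]
knob [ 0.533 -0.08   0.085]
dome [ 0.533 -0.079  0.03 ]
blue [0.362 0.056 0.03 ]
red [ 0.366 -0.191  0.03 ]
hammer [0.557 0.437 0.01 ]
ham2 [0.351 0.348 0.01 ]
place [0.553 0.215 0.   ]
[[ 0.893 -0.     0.45 ]
 [-0.45  -0.001  0.893]
 [ 0.    -1.    -0.001]]
```

apply_moves --targets '[[[0.0126,-0.0318,0,0,0,0],[0.0126,-0.0318,0,0,0,0],[0.0126,-0.0318,0,0,0,0],[0.0126,-0.0318,0,0,0,0],[0.0126,-0.0318,0,0,0,0],[0.0126,-0.0318,0,0,0,0],[0.0126,-0.0318,0,0,0,0],[0.0126,-0.0318,0,0,0,0],[0.0126,-0.0318,0,0,0,0],[0.0126,-0.0318,0,0,0,0]]]' --fingers 0 --newtons 40

```text
t: 1.03
tcp_pos: [0.4075, 0.2385, 0.2314]
tool_rot: [-0.688, 0.164, -0.164, 0.688]
wrist_force: [1.1, 0.2, 0.1]
finger_gap: 0.0852
```

apply_moves --targets '[[[0.0126,-0.0318,0,0,0,0],[0.0126,-0.0318,0,0,0,0],[0.0126,-0.0318,0,0,0,0],[0.0126,-0.0318,0,0,0,0],[0.0126,-0.0318,0,0,0,0],[0.0126,-0.0318,0,0,0,0],[0.0126,-0.0318,0,0,0,0],[0.0126,-0.0318,0,0,0,0],[0.0126,-0.0318,0,0,0,0],[0.0126,-0.0318,0,0,0,0]]]'

```text
t: 1.87
tcp_pos: [0.5336, -0.0795, 0.2313]
tool_rot: [-0.688, 0.163, -0.164, 0.688]
wrist_force: [0.3, 0.8, -0.1]
finger_gap: 0.0853
```

```bash
python3 - <<'E'
from h import *
d=grab('wrist','w1.png');print(d['extrinsics'],proj(d,[.533,-.079,.09]),robot.state()['tcp_pos'])
E
```

```text
[[ 4.50092455e-01  8.57575304e-01  2.48960599e-01  4.70896951e-01]
 [ 8.92981873e-01 -4.32122817e-01 -1.25909673e-01 -4.73674641e-02]
 [-3.95470661e-04  2.78988296e-01 -9.60294421e-01  3.73887831e-01]
 [ 0.00000000e+00  0.00000000e+00  0.00000000e+00  1.00000000e+00]] [310.18967842 223.82851721] [ 0.53520883 -0.08715178  0.23169533]
```

View pics/w1.png

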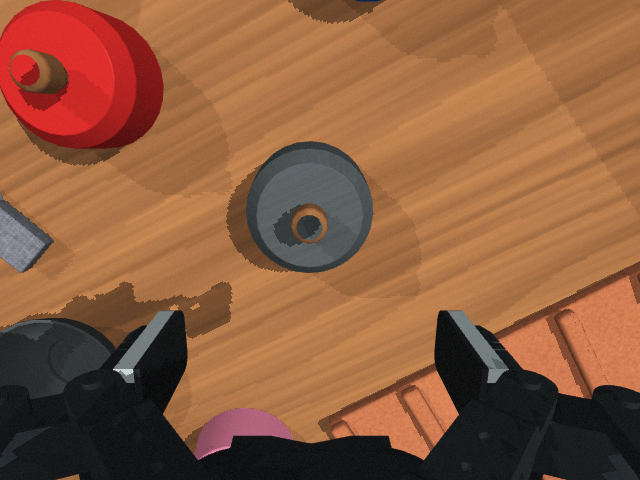

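Wrist view: knob centred at (310,223), exactly where predicted. Descending.

apply_moves --targets '[[[0,0,-0.02,0,0,0],[0,0,-0.02,0,0,0],[0,0,-0.02,0,0,0],[0,0,-0.02,0,0,0],[0,0,-0.02,0,0,0],[0,0,-0.02,0,0,0],[0,0,-0.02,0,0,0],[0,0,-0.015,0,0,0],[0,0,-0.011,0,0,0],[0,0,0,0,0,0]]]'

```text
t: 2.75
tcp_pos: [0.5319, -0.0775, 0.0633]
tool_rot: [0.688, -0.165, 0.162, -0.688]
wrist_force: [0.2, -0.5, -0.3]
finger_gap: 0.0855
```

apply_moves --targets '[[[0,0,0,0,0,0],[0,0,0,0,0,0],[0,0,0,0,0,0],[0,0,0,0,0,0],[0,0,0,0,0,0],[0,0,0,0,0,0],[0,0,0,0,0,0],[0,0,0,0,0,0],[0,0,0,0,0,0],[0,0,0,0,0,0]]]' --fingers 255 --newtons 40

```text
t: 3.58
tcp_pos: [0.5338, -0.0779, 0.0662]
tool_rot: [-0.688, 0.163, -0.164, 0.688]
wrist_force: [-1.8, -0.5, 6.6]
finger_gap: 0.0244
```

apply_moves --targets '[[[0,0,0.005,0,0,0],[0,0,0.008,0,0,0],[0,0,0.012,0,0,0],[0,0,0.012,0,0,0],[0,0,0.012,0,0,0],[0,0,0.012,0,0,0],[0,0,0.012,0,0,0],[0,0,0.012,0,0,0],[0,0,0.01,0,0,0],[0,0,0.005,0,0,0]]]'

```text
t: 4.42
tcp_pos: [0.5338, -0.078, 0.1671]
tool_rot: [-0.688, 0.163, -0.164, 0.688]
wrist_force: [-0.0, 0.1, -1.8]
finger_gap: 0.0245
```

```bash
python3 - <<'E'
from h import *
s=robot.state();print(s['tcp_pos'],s['wrist_force'],s['finger_gap'])
d=grab('scene');cv2.imwrite('pics/s2.png',cv2.resize(d['pixels'][170:350,180:420],None,fx=3,fy=3))
E
```

```text
[ 0.53381089 -0.07796496  0.16705116] [-0.00720101  0.11979674 -1.81265328] 0.02454151465307128
```

View pics/s2.png

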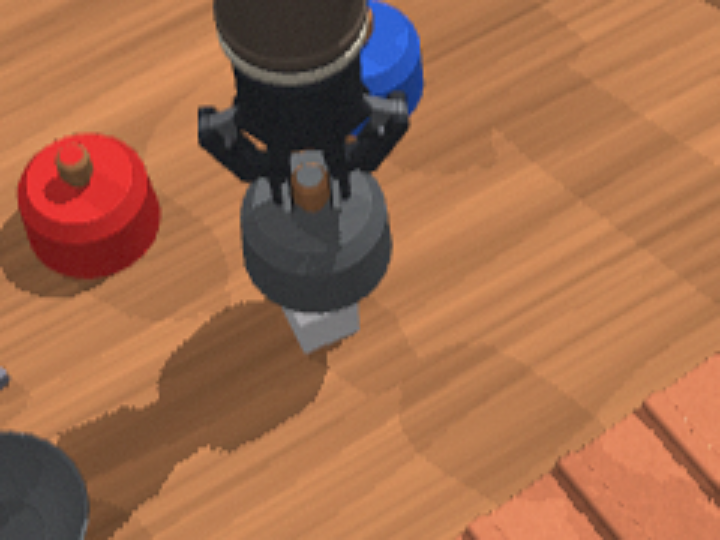

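The cover is held upright and clear of the block, which shows below it at crop (322,325). Carrying it to the left.

apply_moves --targets '[[[0,0.012,0,0,0,0],[0.001,0.024,0,0,0,0],[0.001,0.03,0,0,0,0],[0.001,0.03,0,0,0,0],[0.001,0.03,0,0,0,0],[0.001,0.03,0,0,0,0],[0.001,0.03,0,0,0,0],[0,0.03,0,0,0,0],[0,0.028,0,0,0,0],[0,0.014,0,0,0,0]]]'

```text
t: 5.3
tcp_pos: [0.5378, 0.1855, 0.1643]
tool_rot: [-0.688, 0.163, -0.161, 0.689]
wrist_force: [0.2, 0.3, -2.6]
finger_gap: 0.0248
```

apply_moves --targets '[[[0,0,-0.008,0,0,0],[0,0,-0.016,0,0,0],[0,0,-0.016,0,0,0],[0,0,-0.016,0,0,0],[0,0,-0.014,0,0,0],[0,0,-0.01,0,0,0],[0,0,-0.008,0,0,0],[0,0,-0.006,0,0,0],[0,0,-0.003,0,0,0],[0,0,-0.002,0,0,0]]]'

```text
t: 6.13
tcp_pos: [0.5394, 0.18, 0.0662]
tool_rot: [0.688, -0.164, 0.164, -0.688]
wrist_force: [-5.7, -2.2, 12.1]
finger_gap: 0.0244
```

```bash
python3 - <<'E'
from h import *
s=robot.state();print(s['tcp_pos'],s['wrist_force'],s['finger_gap'])
d=grab('top');t=d['pixels'][190:310,270:430];cv2.imwrite('pics/t2.png',cv2.resize(t,None,fx=4,fy=4))
E
```

```text
[0.53935575 0.17997177 0.06617009] [-5.65014208 -2.16370831 12.10414055] 0.024432047886845564
```

View pics/t2.png

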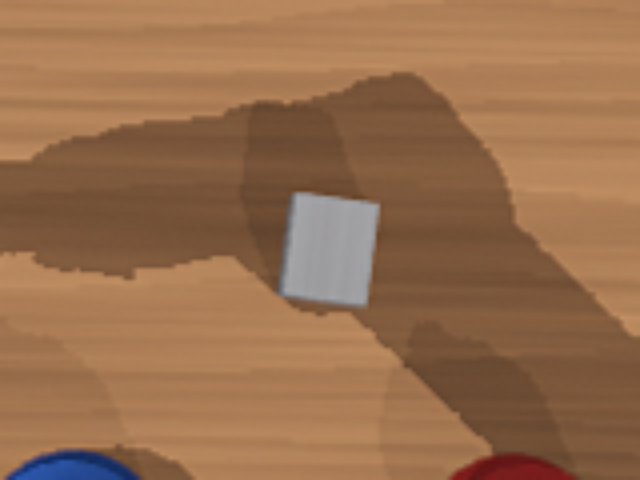

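The cover touches down (12 N). The block lies at crop (330,249), its long axis nearly along world x. Releasing the cover and rising.

apply_moves --targets '[[[0,0,0.001,0,0,0],[0,0,0,0,0,0],[0,0,0,0,0,0],[0,0,0,0,0,0],[0,0,0,0,0,0],[0,0,0,0,0,0],[0,0,0,0,0,0],[0,0,0,0,0,0],[0,0,0,0,0,0],[0,0,0,0,0,0]]]' --fingers 0

```text
t: 7.02
tcp_pos: [0.5393, 0.1801, 0.0673]
tool_rot: [0.688, -0.164, 0.164, -0.688]
wrist_force: [-0.5, 0.3, -0.2]
finger_gap: 0.0853
```

apply_moves --targets '[[[0,0,0.01,0,0,0],[0,0,0.02,0,0,0],[0,0,0.02,0,0,0],[0,0,0.02,0,0,0],[0,0,0.02,0,0,0],[0,0,0.02,0,0,0],[0,0,0.02,0,0,0],[0,0,0.02,0,0,0],[0,0,0.01,0,0,0],[0,0,0.006,0,0,0]]]'

```text
t: 7.85
tcp_pos: [0.5399, 0.1803, 0.2353]
tool_rot: [-0.687, 0.163, -0.164, 0.689]
wrist_force: [0.1, -0.2, -0.2]
finger_gap: 0.0853
```

```bash
cat > blk.py <<'E'
from h import *
d=grab('top');x0,y0=300,205
t=d['pixels'][y0:295,x0:400]
hsv=cv2.cvtColor(t,cv2.COLOR_BGR2HSV)
m=((hsv[...,1]<40)&(hsv[...,2]>110)).astype(np.uint8)
c=max(cv2.findContours(m,0,1)[0],key=cv2.contourArea)
(cx,cy),wh,a=cv2.minAreaRect(c)
P=np.array([ray(d,u+x0,v+y0,.046)[:2] for u,v in cv2.boxPoints(((cx,cy),wh,a))])
e=[P[1]-P[0],P[2]-P[1]];L=[np.linalg.norm(q) for q in e];i=int(np.argmax(L))
print('centre',P.mean(0),'sides',L,'long axis deg',np.degrees(np.arctan2(e[i][1],e[i][0])))
s=robot.state();print(s['tcp_pos'],s['wrist_force'],s['finger_gap'])
E
python3 blk.py
```

```text
centre [ 0.52986337 -0.08177733] sides [np.float64(0.05722465849469714), np.float64(0.04899250400846214)] long axis deg -7.321964593073226
[0.53998202 0.18030839 0.23537901] [-0.08704401 -0.05316125  0.11022331] 0.08538149406424528
```

```bash
python3 - <<'E'
from h import *
d=grab('scene');u,v=proj(d,[.53,-.082,.023]).astype(int);print(u,v,proj(d,[.558,-.0856,.023]))
cv2.imwrite('pics/s3.png',cv2.resize(d['pixels'][v-40:v+40,u-50:u+50],None,fx=7,fy=7,interpolation=cv2.INTER_CUBIC))
E
```

```text
285 268 [290.12696717 278.8129205 ]
```

View pics/s3.png

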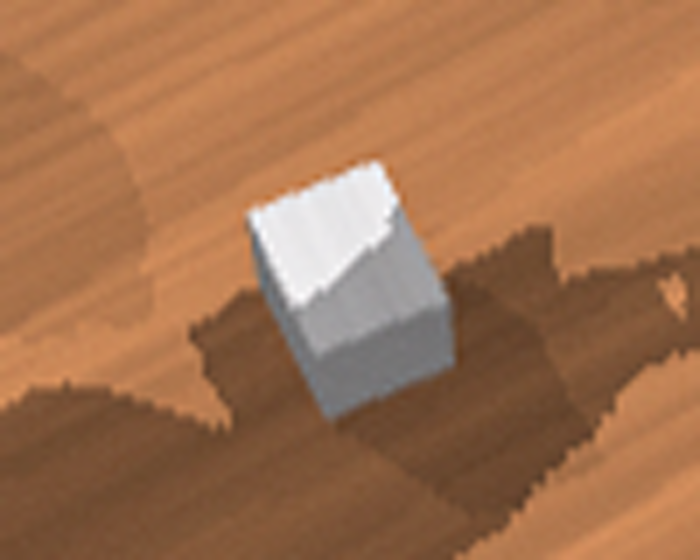

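The +x end face, at crop (390,360), is plain, so the hole is in the −x end, towards the robot. Plan: grasp across the 46 mm width from above, lift, yaw 180°, then pitch the tool up to point forward, which puts the hole up.

apply_moves --targets '[[[-0.001,-0.0262,0,0,0,1.94],[-0.001,-0.0262,0,0,0,1.94],[-0.001,-0.0262,0,0,0,1.94],[-0.001,-0.0262,0,0,0,1.94],[-0.001,-0.0262,0,0,0,1.94],[-0.001,-0.0262,0,0,0,1.94],[-0.001,-0.0262,0,0,0,1.94],[-0.001,-0.0262,0,0,0,1.94],[-0.001,-0.0262,0,0,0,1.94],[-0.001,-0.0262,0,0,0,1.94]]]'

```text
t: 8.78
tcp_pos: [0.5283, -0.083, 0.2319]
tool_rot: [0.706, -0.046, 0.044, -0.706]
wrist_force: [1.0, 0.3, -0.5]
finger_gap: 0.0858
```

apply_moves --targets '[[[0,0,0,0,0,0],[0,0,0,0,0,0],[0,0,-0.02,0,0,0],[0,0,-0.03,0,0,0],[0,0,-0.03,0,0,0],[0,0,-0.03,0,0,0],[0,0,-0.03,0,0,0],[0,0,-0.02,0,0,0],[0,0,-0.01,0,0,0],[0,0,0,0,0,0]]]'

```text
t: 9.62
tcp_pos: [0.5275, -0.0806, 0.0608]
tool_rot: [-0.706, 0.047, -0.043, 0.706]
wrist_force: [-1.0, 0.1, 0.1]
finger_gap: 0.0849
```

```bash
python3 - <<'E'
from h import *
from scipy.spatial.transform import Rotation as R
s=robot.state();print(s['tcp_pos'],s['qpos'].round(3),R.from_quat(s['tool_rot']).as_matrix().round(3))
d=grab('wrist','w3.png')
E
```

```text
[ 0.52749439 -0.08059249  0.06080218] [-0.148  0.508  0.273  1.989 -0.211  0.676  1.702] [[ 0.992 -0.005  0.127]
 [-0.127  0.001  0.992]
 [-0.005 -1.    -0.   ]]
```

View pics/w3.png

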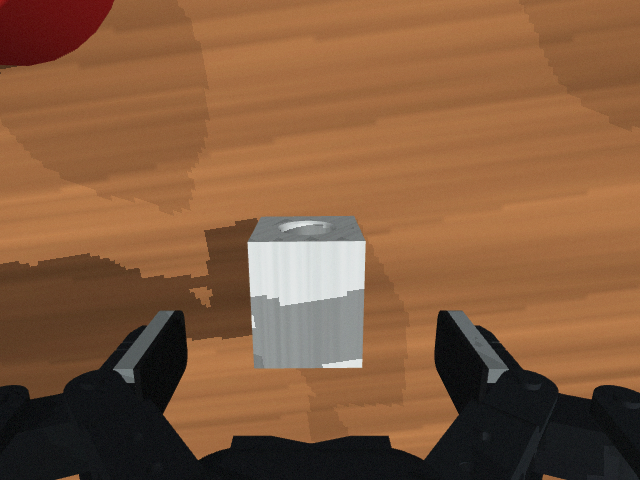

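The wrist view shows the hole at (305,228) in the −x end, and the block is square between the jaws. Lowering the last 52 mm and gripping.

apply_moves --targets '[[[0.001,0,-0.01,0,0,0],[0.001,0,-0.012,0,0,0],[0,0,-0.012,0,0,0],[0,0,-0.01,0,0,0],[0,0,-0.006,0,0,0],[0,0,-0.002,0,0,0],[0,0,0,0,0,0],[0,0,0,0,0,0],[0,0,0,0,0,0],[0,0,0,0,0,0]]]'

```text
t: 10.5
tcp_pos: [0.5317, -0.0819, 0.0118]
tool_rot: [-0.706, 0.045, -0.046, 0.706]
wrist_force: [-0.5, 0.0, -0.1]
finger_gap: 0.0852
```

apply_moves --targets '[[[0,0,0,0,0,0],[0,0,0,0,0,0],[0,0,0,0,0,0],[0,0,0,0,0,0],[0,0,0,0,0,0],[0,0,0,0,0,0],[0,0,0,0,0,0],[0,0,0,0,0,0],[0,0,0,0,0,0],[0,0,0,0,0,0]]]' --fingers 255 --newtons 70

```text
t: 11.33
tcp_pos: [0.5315, -0.0819, 0.0117]
tool_rot: [-0.706, 0.045, -0.046, 0.706]
wrist_force: [-1.3, -0.3, 5.9]
finger_gap: 0.0454
```

apply_moves --targets '[[[0,0,0.006,0,0,0],[0,0,0.012,0,0,0],[0,0,0.02,0,0,0],[0,0,0.025,0,0,0],[0,0,0.03,0,0,0],[0,0,0.03,0,0,0],[0,0,0.03,0,0,0],[0,0,0.03,0,0,0],[0,0,0.02,0,0,0],[0,0,0.01,0,0,0]]]'

```text
t: 12.17
tcp_pos: [0.532, -0.0821, 0.2272]
tool_rot: [-0.706, 0.044, -0.047, 0.706]
wrist_force: [1.3, -0.5, -2.6]
finger_gap: 0.0448
```

Block held (gap 45 mm, −2.6 N). Yawing −180° while rising.

apply_moves --targets '[[[0,0,0.008,0,0,-6],[0,0,0.008,0,0,-6],[0,0,0.008,0,0,-6],[0,0,0.008,0,0,-6],[0,0,0.008,0,0,-6],[0,0,0.008,0,0,-6],[0,0,0.008,0,0,-6],[0,0,0.008,0,0,-6],[0,0,0.008,0,0,-6],[0,0,0.008,0,0,-6]]]'

```text
t: 13.0
tcp_pos: [0.5304, -0.0817, 0.3035]
tool_rot: [0.588, -0.394, 0.393, -0.587]
wrist_force: [-0.4, 0.5, -3.8]
finger_gap: 0.045
```

apply_moves --targets '[[[0,0,0.008,0,0,-6],[0,0,0.008,0,0,-6],[0,0,0.008,0,0,-6],[0,0,0.008,0,0,-6],[0,0,0.008,0,0,-6],[0,0,0.008,0,0,-6],[0,0,0.008,0,0,-6],[0,0,0.008,0,0,-6],[0,0,0.008,0,0,-6],[0,0,0.008,0,0,-6]]]'

```text
t: 13.83
tcp_pos: [0.5306, -0.0816, 0.3835]
tool_rot: [-0.313, 0.635, -0.634, 0.311]
wrist_force: [0.2, 0.3, -2.8]
finger_gap: 0.045
```

apply_moves --targets '[[[0,0,0.008,0,0,-6],[0,0,0.008,0,0,-6],[0,0,0.008,0,0,-6],[0,0,0.008,0,0,-6],[0,0,0.008,0,0,-6],[0,0,0.008,0,0,-6],[0,0,0.008,0,0,-6],[0,0,0.008,0,0,-6],[0,0,0.008,0,0,-6],[0,0,0.008,0,0,-6]]]'

```text
t: 14.67
tcp_pos: [0.5308, -0.0816, 0.4636]
tool_rot: [-0.046, -0.706, 0.706, 0.048]
wrist_force: [0.3, -0.9, -3.2]
finger_gap: 0.0453
```

```bash
cat > st.py <<'E'
from h import *
from scipy.spatial.transform import Rotation as R
s=robot.state();print(s['t'],s['tcp_pos'],s['qpos'].round(3),s['finger_gap'],s['wrist_force'].round(1))
print(R.from_quat(s['tool_rot']).as_matrix().round(3))
E
python3 st.py
```

```text
14.6667 [ 0.53080065 -0.08161305  0.46359445] [-0.671  0.238  0.973  1.406 -0.196  1.602 -1.422] 0.045307846430270846 [ 0.3 -0.9 -3.2]
[[-0.991 -0.002 -0.133]
 [ 0.133  0.    -0.991]
 [ 0.002 -1.     0.   ]]
```

Now pitching the tool forward and up, 60° first.

apply_moves --targets '[[[0.018,-0.0025,0.008,-0.8,-5.95,0],[0.018,-0.0025,0.008,-0.8,-5.95,0],[0.018,-0.0025,0.008,-0.8,-5.95,0],[0.018,-0.0025,0.008,-0.8,-5.95,0],[0.018,-0.0025,0.008,-0.8,-5.95,0],[0.018,-0.0025,0.008,-0.8,-5.95,0],[0.018,-0.0025,0.008,-0.8,-5.95,0],[0.018,-0.0025,0.008,-0.8,-5.95,0],[0.018,-0.0025,0.008,-0.8,-5.95,0],[0.018,-0.0025,0.008,-0.8,-5.95,0]]]'

```text
t: 15.5
tcp_pos: [0.7107, -0.1059, 0.5435]
tool_rot: [-0.392, -0.587, 0.634, -0.315]
wrist_force: [1.4, -3.7, -2.6]
finger_gap: 0.045
```

```bash
python3 st.py
```

```text
15.5 [ 0.71066876 -0.10589991  0.54345871] [-0.749 -0.11   0.721  1.89   0.57   0.329 -2.13 ] 0.0449675512805335 [ 1.4 -3.7 -2.6]
[[-0.494  0.86  -0.128]
 [ 0.061 -0.112 -0.992]
 [-0.867 -0.498  0.003]]
```

apply_moves --targets '[[[0.02,-0.003,0,0,0,0],[0.02,-0.003,0,-0.4,-2.97,0],[0.02,-0.003,0,-0.4,-2.97,0],[0.02,-0.003,0,-0.4,-2.97,0],[0.02,-0.003,0,-0.4,-2.97,0],[0.02,-0.003,0,-0.4,-2.97,0],[0.015,-0.002,0,-0.4,-2.97,0],[0.01,-0.001,0,-0.4,-2.97,0],[0,0,0,-0.4,-2.97,0],[0,0,0,-0.4,-2.97,0]]]'

```text
t: 16.33
tcp_pos: [0.7961, -0.1263, 0.5931]
tool_rot: [-0.444, -0.532, 0.614, -0.377]
wrist_force: [-0.1, 0.4, -3.2]
finger_gap: 0.0451
```

```bash
python3 st.py
```

```text
16.3333 [ 0.79611213 -0.12627874  0.59311968] [ 0.027  0.08   0.015  1.771  1.175  0.118 -2.741] 0.045110721309613945 [-0.1  0.4 -3.2]
[[-0.321  0.936 -0.144]
 [ 0.01  -0.149 -0.989]
 [-0.947 -0.319  0.039]]
```

Joints 6 and 7 are at their limits. The geometry says the horizontal tool needs a higher pose, around z = 0.9, so I'll raise first with orientation kept.

apply_moves --targets '[[[0.005,0,0.025,0,0,0],[0.005,0,0.025,0,0,0],[0.005,0,0.025,0,0,0],[0.005,0,0.025,0,0,0],[0.005,0,0.025,0,0,0],[0.005,0,0.025,0,0,0],[0.005,0,0.025,0,0,0],[0.005,0,0.025,0,0,0],[0.005,0,0.025,0,0,0],[0.005,0,0.025,0,0,0]]]'

```text
t: 17.17
tcp_pos: [0.8432, -0.128, 0.8271]
tool_rot: [-0.447, -0.531, 0.614, -0.376]
wrist_force: [1.5, 0.1, -2.9]
finger_gap: 0.0453
```

```bash
python3 st.py
```

```text
17.1667 [ 0.84322252 -0.12798237  0.82706295] [ 0.245  0.185 -0.278  1.099  0.335  0.638 -1.817] 0.04525192854978029 [ 1.5  0.1 -2.9]
[[-0.318  0.936 -0.15 ]
 [ 0.012 -0.154 -0.988]
 [-0.948 -0.316  0.037]]
```

apply_moves --targets '[[[0,0,0.01,-0.1,-2.3,0],[0,0,0.01,-0.1,-2.3,0],[0,0,0.01,-0.1,-2.3,0],[0,0,0.01,-0.1,-2.3,0],[0,0,0.01,-0.1,-2.3,0],[0,0,0.005,-0.1,-2.3,0],[0,0,0,-0.1,-2.3,0],[0,0,0,0,-2.4,0],[0,0,0,0,0,0],[0,0,0,0,0,0]]]'

```text
t: 18.0
tcp_pos: [0.8438, -0.1273, 0.8806]
tool_rot: [-0.536, -0.46, 0.539, -0.459]
wrist_force: [0.1, 1.0, -3.4]
finger_gap: 0.0451
```

```bash
python3 st.py; python3 - <<'E'
from h import *
d=grab('scene')
s=robot.state()['tcp_pos'];u,v=proj(d,s);print(u,v)
w=grab('wrist')['pixels']
E=np.hstack([cv2.resize(d['pixels'],(400,300)),cv2.resize(w,(400,300))])
u,v=int(np.clip(u,70,570)),int(np.clip(v,60,420))
c=np.hstack([cv2.resize(d['pixels'][v-60:v+60,u-70:u+70],(400,300)),cv2.resize(grab('top')['pixels'],(400,300))])
cv2.imwrite('pics/f1.png',np.vstack([E,c]))
E
```

```text
18.0 [ 0.84377036 -0.12729936  0.88059749] [ 0.077  0.112 -0.05   1.329  0.773  0.185 -2.328] 0.04512850962624272 [ 0.1  1.  -3.4]
[[-0.004  0.988 -0.156]
 [-0.001 -0.156 -0.988]
 [-1.    -0.004  0.002]]
420.0639396357344 -8.933503632765328
```

View pics/f1.png

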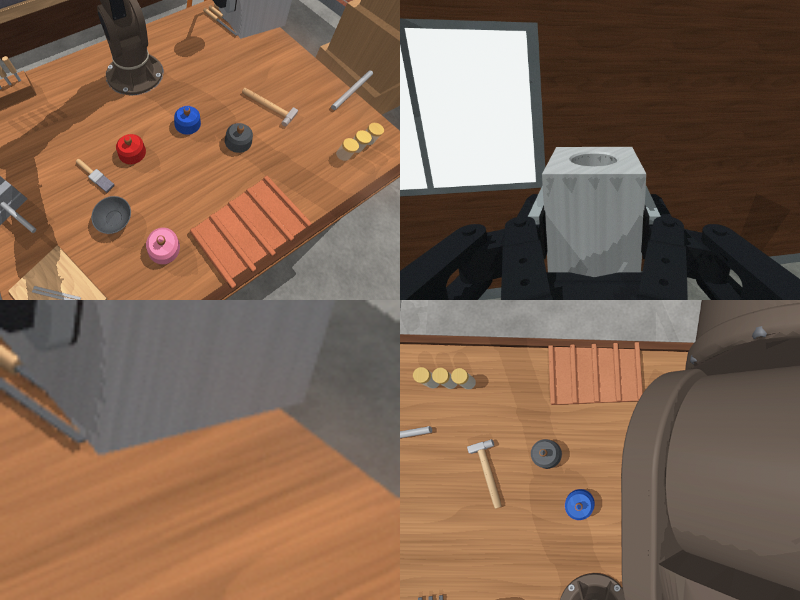

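The wrist view shows the block in the jaws with its hole facing up. The cover stands upright and everything else is unmoved. One numeric check for slip in the grip before handing in.

```bash
python3 - <<'E'
from h import *
from scipy.spatial.transform import Rotation as R
d=grab('wrist');s=robot.state();M=R.from_quat(s['tool_rot']).as_matrix()
for y,n in((-.034,'near'),(.012,'far')):
    print(n,[proj(d,s['tcp_pos']+M@[-.029,y,z]).round() for z in(-.023,.023)])
print('bottom near',proj(d,s['tcp_pos']+M@[.027,-.034,0]).round(),'seen near rows ~278 x 227..395; far row ~237 x 248..374')
print(np.abs(s['joint_vel']).max())
E
```

```text
near [array([229., 276.]), array([397., 276.])]
far [array([252., 233.]), array([373., 233.])]
bottom near [312. 445.] seen near rows ~278 x 227..395; far row ~237 x 248..374
0.02382794723915155
```

No slip: the edges match to within about 4 px. Settling, then handing in.

apply_moves --targets '[[[0,0,0,0,0,0],[0,0,0,0,0,0],[0,0,0,0,0,0],[0,0,0,0,0,0],[0,0,0,0,0,0],[0,0,0,0,0,0],[0,0,0,0,0,0],[0,0,0,0,0,0],[0,0,0,0,0,0],[0,0,0,0,0,0]]]'

```text
t: 19.03
tcp_pos: [0.8428, -0.1277, 0.8844]
tool_rot: [0.538, 0.459, -0.537, 0.46]
wrist_force: [-0.0, -0.8, -3.8]
finger_gap: 0.0457
```

```bash
python3 - <<'E'
from h import *
s=robot.state();print(s['tcp_pos'],s['tool_rot'],np.abs(s['joint_vel']).max(),s['finger_gap'])
if np.abs(s['joint_vel']).max()<.03: print(robot.hand_in())
E
```

```text
[ 0.84281897 -0.12773205  0.88444319] [ 0.53824828  0.45864956 -0.53707122  0.45987376] 0.001396960850781247 0.04567965196977532
the job is handed in; nothing more can be done
None
```

I handed the job in at about 19 s with the block held still in the gripper, hole facing up, about 0.88 m above the bench. No verdict was given.

- **Cover:** I lifted it by the knob, set it down upright about 0.26 m to the left of the block, and released it. It still stood there in the last picture.
- **Hole:** the scene camera showed the far end of the block plain, and the wrist camera then showed the hole in the end facing the robot. I gripped the block across its 46 mm width, lifted it, turned it 180° and tilted the tool forward until the hole pointed up.
- **Last checks:** the tool was within about 0.5° of hole-up. The block's edges in the wrist picture matched their expected places to about 4 px, so any slip in the grip was no more than about 2°. Fastest joint speed was 0.0014 rad/s, and the finger gap was 45.7 mm.
- **Bystanders:** bowl, hammer and brush looked untouched in the pictures, but I did not measure their positions.
- **Joint limit:** during the tilt, joints 6 and 7 ran onto their range limits for a moment. They read 0.118 against a limit of 0.12, and −2.741 against −2.74. I then raised the arm and finished the tilt. No failure was reported, but those readings are just past the rounded limits I was given.

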